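# Brush out the rinsing beaker

## Task

Take the wire-stemmed bottle brush out of the fork of its drying stand and brush out the tall glass beaker: push the bristles right down to the floor and draw them up to the rim, three times over. Then hang the brush back in the fork of the stand by its collar, hanging straight, and leave the beaker standing where it was and the other things on the bench undisturbed.

Things in the scene. Friction and masses are not known exactly. Their poses are not given: they have to be found in the camera images.
- brush: Loose bottle brush, about 75 g, 240 mm long, round. Origin at its tip; z runs up the handle. Bristle head z 0-44 mm, 46 mm across, tapered at the tip, springy: yields 6 mm under 1 N, so it fits the beaker snugly. Steel wire stem z 44-98 mm, 4.4 mm thick. Wooden collar z 98-102 mm, 24 mm across. Handle z 102-240 mm, 13-16 mm thick, best gripped from above at z 205 mm. Starts hanging upright by its collar.
- brush_tip (a point): Lowest point of the brush (tip of the bristle head), the origin of brush; z up along the handle. In the way, fixed: the bench lamp's black double arm, level at z 0.49-0.57 m, straight from x 0.28, y -0.06 (a slanting post goes down from there to x 0.38, y -0.07 at the bench edge) to x 0.45, y 0.56 m; the hand must pass over it.
- brush_collar (a point): Centre of the underside of the brush's collar, 98 mm above the tip; z up along the handle. The collar rests on the fork's tines when the brush hangs.
- brush_stand: Fixed steel brush stand. Origin under the centre of its drip tray (104 x 84 mm, 13 mm high, inner floor z 3 mm). 10 mm post at x +34 mm; at its top a flat fork runs to -x: top z 118 mm, 5 mm thick, 27 mm wide. Slot 11 mm wide, closed at x -4 mm, open at -x; tines end at x -33.5 mm in lips 4 mm high. -x points at the robot, give or take 0.5 rad.
- fork_seat (a point): Where the middle of the collar's underside rests when the brush hangs: stand x -12, y 0, z 118 mm; axes as the stand. The head does not pass the slot: the brush leaves by being lifted 6 to 15 mm (collar over the lips, head still under the fork), then carried along the stand's -x, level, at least 50 mm until the head is clear of the fork; it returns the same way.
- beaker: Tall clear glass beaker in a round black weighted rubber foot, one loose piece of about 0.7 kg. Origin under the centre of the foot, z up the beaker's axis. Foot 84 mm across, 8 mm high, its sleeve 62 mm across up to z 19 mm. Glass 48 mm across outside, bore 42 mm, inner floor at z 10 mm, rim at z 132 mm.
- beaker_floor (a point): Centre of the beaker's inner floor, 10 mm above the underside of the foot; z up the beaker's axis. Behind the work, fixed: the cabinet's side panel (y 0.06-0.08 m, full height) and its shelf (y over 0.06, z over 0.57 m) begin at x 0.58 m; keep the hand clear of them.
- mug: Bystander: two-tone ceramic mug, 78 mm wide, 92 mm high, with a handle; loose. Origin under its middle.
- oil_bottle: Bystander: small white plastic dropper bottle, 30 mm across, 88 mm high; loose. Origin under its centre.
- screw_tin: Bystander: round black screw tin, 67 mm across, 19 mm high; loose. Origin under its centre.
- air_blower: Bystander: blue rubber air blower bulb, 144 x 61 mm, lying; loose. Origin under its centre.
- white_cap: Bystander: plain white round plastic pot, 42 mm across, 26 mm high; loose. Origin under its centre.
- putty_tub: Bystander: small round tub with a green lid, 33 mm across, 18 mm high; loose. Origin under its centre.

How it is judged (in metres and radians):
On the way, in this order (a step that is already met when the one before it is completed fails the run):
1. first stroke down: the brush's tip is inside the beaker within 15 mm of its floor (horizontal distance between brush_tip and beaker_floor below 0.018 m and z of brush_tip in the frame of beaker_floor between -0.004 and 0.015 m), for 0.05 s.
2. first stroke up: the brush is drawn up, its tip still inside the beaker but more than 65 mm above the floor (horizontal distance between brush_tip and beaker_floor below 0.018 m and z of brush_tip in the frame of beaker_floor between 0.065 and 0.122 m), for 0.05 s.
3. second stroke down: the brush's tip is inside the beaker within 15 mm of its floor (all of step 1), for 0.05 s.
4. second stroke up: the brush is drawn up, its tip still inside the beaker but more than 65 mm above the floor (all of step 2), for 0.05 s.
5. third stroke down: the brush's tip is inside the beaker within 15 mm of its floor (all of step 3), for 0.05 s.
6. third stroke up: the brush is drawn up, its tip still inside the beaker but more than 65 mm above the floor (all of step 4), for 0.05 s.
At the end, for the whole second after the job is handed in: The brush hangs at rest in the fork: the middle of its collar within 9 mm sideways and 3 mm in height of the fork seat, carried by the stand, the brush upright within 0.15 rad; the beaker stands upright (0.05 rad) within 30 mm of where it started (horizontal distance between brush_collar and fork_seat below 0.009 m and z of brush_collar in the frame of fork_seat between -0.003 and 0.003 m and angle between brush's own z axis and vertical below 0.15 rad and linear speed of brush below 0.03 m/s and contact force between brush and brush_stand above 0.1 N and distance of beaker from where it was at the start of the episode below 0.03 m and angle between beaker's own z axis and vertical below 0.05 rad); the robot touches nothing.
It fails at once if the beaker is tipped by more than 0.25 rad or pushed more than 40 mm (angle between beaker's own z axis and vertical above 0.25 rad or distance of beaker from where it was at the start of the episode above 0.04 m).
It fails at once if a bystander (mug, dropper bottle, tin, air blower, white pot, small tub) is moved more than 30 mm (distance of any of mug, oil_bottle, screw_tin, air_blower, white_cap, putty_tub from where it was at the start of the episode above 0.03 m).
It also fails if it takes over 64 s, if anything falls off the work surface, if the arm or the gripper's body presses on something with over 40 N, if the wrist force passes 120 N, or if a joint passes its speed limit or range.

## Robot

A 7-joint arm with a two-finger parallel gripper is mounted at the origin on a cart in front of the work surface, level with it; the furniture and walls round the work are solid. World frame = base frame: x ahead of the robot, y to its left, z up, the work surface at z = 0. Lengths are in mm, angles in rad, forces in N, time in s.
With the tool pointing down it reaches from about 400 to 875 mm from the base axis. Payload 4.4 kg.
Tool frame: the origin (TCP) lies on the centre line of the jaws, within the pads' length; the fingertips stand 19 mm ahead of it and the grasp point (between the pads) is the TCP; z points along the fingers, y is the line along which they close (so a half turn about z gives the same grasp; the last joint's range is limited). The gripper opens to 85 mm and grips with 20 to 120 N. Pads are 22 mm wide; open, the fingers measure 114 mm over their backs; the gripper's body (76 mm by 85 mm) begins 54 mm behind the grasp point. The pads swing forward as they close: fully open they stand 13 mm farther back than shut.
Start: joints at [-1.304, 0.628, 0.038, 1.517, -0.027, 0.996, -0.02], TCP at [212.325, 614.358, 225.913] pointing down, gripper open.
Joint ranges: [-3.06, 3.06], [-0.37, 2.12], [-1.25, 1.32], [0.18, 2.47], [-1.1, 4.24], [0.23, 1.98], [-2.94, 2.94]. Speed limits (rad/s): [2.57, 2.57, 3.14, 3.14, 3.14, 3.14, 3.14].

## Interface

Orientations are given as [roll, pitch, yaw] about the fixed x, y, z axes, in that order (R = Rz(yaw) Ry(pitch) Rx(roll)).
In Python, from cell import ctrl, viewer, silhouettes gives the robot as it stands.
- The arm moves only by the shell command python3 -m creep 'ROWS'. ROWS is JSON, a list of rows, each an object with "jaw": the gripper command: -1 is shut, 1 is fully open, values between are in proportion; "xyz": the shift along the tool's x, y, z in mm, a list of three; "angular": the turn, a rotation vector about the tool's x, y, z in rad, a list of three. In form: [{"jaw": jaw, "xyz": [tx, ty, tz], "angular": [rx, ry, rz]}, ...]. A call has 1 to 12 rows; each row is the pose to reach, as a shift and turn from the pose commanded when the call began, along the tool's axes at that moment; what a row does not reach only later rows make up. A row lasts 1/8 s, in which the tool goes at most 62.5 mm and 10.7 degrees, less where a joint would pass 70% of its speed; a pose out of reach is approached as far as the arm can. A call with a gripper value outside its range is refused whole. The fingers move at their own pace and stop on an object; the grip force is fixed at half the most. Time passes only in rows, so rows that repeat a pose let the fingers close. It gives the time, the measured TCP pose, the force, the opening and the grip force at its end, in the units of the state.
- ctrl.read_state(): the state, without advancing time (a new reading comes with each control period).
- viewer.get_image(name): name is "side" or "top"; returns (picture, depth): 400x640x3 uint8, red, green, blue; 400x640 float32, mm along the optical axis (not along the pixel's ray), 0 where there is no reading.
- viewer.camera_model(name): a dict with "fx", "fy", "cx", "cy" (pixels), "T" (4x4, takes a point from camera to world coordinates). Camera axes: x right, y down, z forward; pixel columns grow to the right and rows downward; lengths in mm; the calibration is good to about 2 mm. A picture is of the moment at which its call begins. camera_model takes no time and is no camera call.
- ctrl.finish_job(): hands the job in; it is judged then, once.
Trained networks look in the newest picture that a camera, given by its name, has taken for a name from the list of things; names that differ only in an ending like _2 or _b are one class to them, and where a whole thing is asked for, a point or a joint stands for the part that bears it (a point fixed in the world has none). Each returns a list of dicts, best first, with "score" (0 to 1); they miss things now and then, are a little off and sometimes report something else, mostly with a low value. They report only what shows in the picture. A call takes as long as a camera call.
- silhouettes(camera, target): "pixels" (400x640 bool, what is visible of it) and "xy" ([column, row] in pixels, amid what is visible of it).
The state is a dict: "clock": time; "qpos": joint angles; "qd": joint speeds; "tau": joint torques, N m; "eef_pos": TCP position; "tool_rot": TCP orientation; "force": force on the tool from outside, world axes, zero at the start; "torque": the same for the moment, N m; "width": finger opening in mm; "gripper_force": force on a finger pad.
Only numpy, scipy, OpenCV 4.12 (cv2) and the standard library are available. Lean on these libraries where they do the work, as an engineer would, in place of code of your own. Each camera call takes 0.05 s, during which the arm holds its last target. There are 200 camera calls.

## Working session

There is one attempt and no reset: what is moved stays moved. The work goes in short steps, Python scripts to look and compute and a shell command to move; the robot and the scene stay as the last step left them, time stands still between calls to the robot, and variables do not carry over. Pictures are saved under pics/ and viewed, at most 11 in all, crops included, and the job is handed in when it is done.

```bash
ls; mkdir -p pics; cat > h.py <<'E'
import numpy as np, cv2
from cell import ctrl, viewer, silhouettes
def cloud(cam,d,mask):
    m=viewer.camera_model(cam);v,u=np.nonzero(mask&(d>0));z=d[v,u]
    p=np.stack([(u-m['cx'])/m['fx']*z,(v-m['cy'])/m['fy']*z,z,np.ones_like(z)])
    return (np.array(m['T'])@p)[:3].T
E
python3 - <<'E'
from h import *
s=ctrl.read_state();print(s['eef_pos'],s['tool_rot'],s['force'],s['width'])
for c in('side','top'):
    im,d=viewer.get_image(c);cv2.imwrite(f'pics/{c}0.png',im[:,:,::-1]);np.save(f'pics/{c}0.npy',d)
    m=viewer.camera_model(c);print(c,m['fx'],m['cx'],m['cy'],np.round(m['T'],3).tolist())
    for n in('brush','brush_stand','beaker','mug','oil_bottle','screw_tin','air_blower','white_cap','putty_tub'):
        for r in silhouettes(c,n)[:2]:
            p=cloud(c,d,r['pixels'])
            print(n,round(r['score'],2),r['xy'],r['pixels'].sum(),len(p) and np.round(np.percentile(p,[3,50,97],axis=0)).tolist())
E
```

```text
pics
[212.12231311 613.72587009 225.00793638] [-3.13968150e+00  3.72370335e-05  2.80876809e+00] [-0.18697883  0.23640685 -0.14695711] 85.51876345698487
side 425.0355077477455 322.0200784217247 196.23996612082152 [[0.999, -0.038, 0.024, 531.577], [-0.043, -0.668, 0.743, -585.264], [-0.012, -0.743, -0.669, 741.904], [0.0, 0.0, 0.0, 1.0]]
brush 0.62 [289.2, 229.1] 926 [[468.0, -3.0, 14.0], [488.0, 13.0, 119.0], [506.0, 37.0, 255.0]]
brush 0.17 [306.4, 318.6] 230 [[503.0, -141.0, 5.0], [516.0, -130.0, 18.0], [529.0, -113.0, 20.0]]
brush_stand 0.83 [301.9, 260.1] 1524 [[446.0, -27.0, 1.0], [510.0, 18.0, 5.0], [549.0, 65.0, 120.0]]
beaker 0.78 [301.4, 190.6] 1140 [[487.0, 159.0, 7.0], [509.0, 176.0, 71.0], [539.0, 216.0, 131.0]]
beaker 0.53 [302.8, 261.9] 1651 [[446.0, -29.0, 0.0], [509.0, 18.0, 5.0], [552.0, 71.0, 120.0]]
mug 0.55 [312.9, 142.1] 1136 [[481.0, 366.0, 7.0], [532.0, 378.0, 61.0], [571.0, 444.0, 90.0]]
oil_bottle 0.81 [376.9, 274.9] 389 [[652.0, -55.0, 5.0], [663.0, -50.0, 50.0], [678.0, -38.0, 81.0]]
oil_bottle 0.6 [301.2, 188.6] 1219 [[486.0, 160.0, 6.0], [510.0, 176.0, 72.
[... 817 characters left out ...]
.6 [196.7, 232.9] 1524 [[482.0, 367.0, 5.0], [531.0, 412.0, 35.0], [568.0, 441.0, 91.0]]
screw_tin 0.77 [419.2, 189.8] 690 [[589.0, -130.0, 10.0], [617.0, -100.0, 18.0], [647.0, -70.0, 21.0]]
screw_tin 0.52 [380.3, 248.1] 332 [[467.0, 12.0, 42.0], [484.0, 24.0, 123.0], [495.0, 38.0, 260.0]]
air_blower 0.44 [418.0, 189.5] 656 [[589.0, -129.0, 15.0], [617.0, -100.0, 18.0], [646.0, -71.0, 21.0]]
white_cap 0.58 [248.3, 256.6] 316 [[450.0, 277.0, -0.0], [469.0, 296.0, 25.0], [487.0, 315.0, 29.0]]
white_cap 0.55 [362.6, 241.7] 1279 [[443.0, -14.0, -0.0], [505.0, 34.0, 5.0], [548.0, 67.0, 120.0]]
putty_tub 0.65 [434.6, 233.8] 223 [[499.0, -147.0, -2.0], [513.0, -125.0, 17.0], [529.0, -111.0, 20.0]]
```

View pics/side0.png

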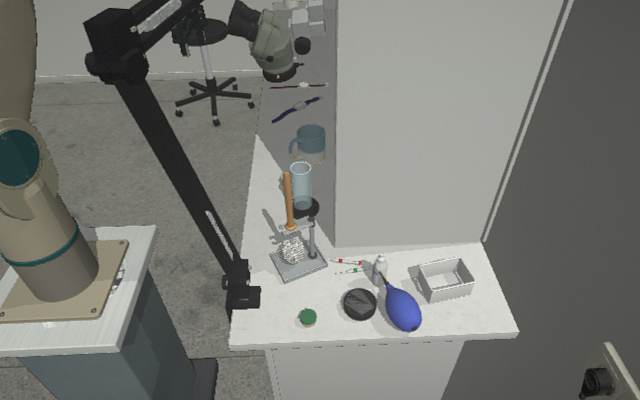

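View pics/top0.png

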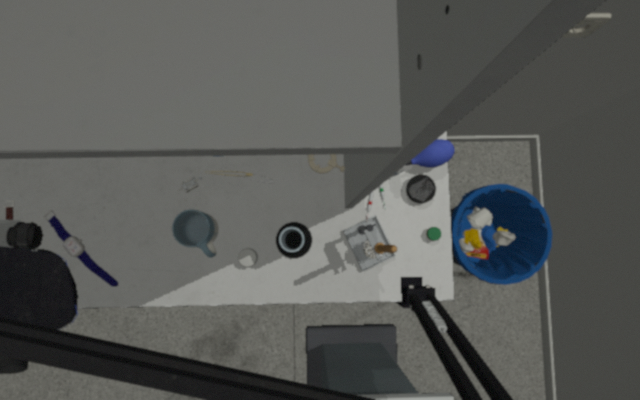

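Side view: the brush hangs at about (289,210) with its head over the tray, the beaker is at (301,185), the post at (313,240), and the lamp post is to the left. Top view: handle end at (385,248), tray centre near (367,240), beaker at (293,240). Next I'll fit the exact geometry.

```bash
python3 - <<'E'
from h import *
from scipy.optimize import least_squares
def circ(p,r):
    f=lambda c:np.hypot(p[:,0]-c[0],p[:,1]-c[1])-r
    s=least_squares(f,p[:,:2].mean(0),loss='soft_l1',f_scale=2);return np.round(s.x,1),round(float(np.abs(s.fun).mean()),1),len(p)
for c in('side','top'):
    im,d=viewer.get_image(c)
    b=cloud(c,d,silhouettes(c,'brush')[0]['pixels'])
    for lo,hi,r in((130,185,7),(185,240,7.5)):
        q=b[(b[:,2]>lo)&(b[:,2]<hi)]
        if len(q)>5: print(c,'handle',lo,circ(q,r),q[:,:2].mean(0))
    q=b[b[:,2]>252]; print(c,'end',q.mean(0),len(q), b[:,2].max())
    s=cloud(c,d,silhouettes(c,'brush_stand')[0]['pixels'])
    q=s[(s[:,2]>112)&(s[:,2]<126)];print(c,'fork',len(q),q.mean(0),cv2.minAreaRect(q[:,:2].astype(np.float32)))
    q=s[(s[:,2]>-3)&(s[:,2]<20)];q=q[(np.abs(q[:,:2]-np.median(q[:,:2],0))<75).all(1)];print(c,'tray',len(q),cv2.minAreaRect(q[:,:2].astype(np.float32)),q.max(0))
    q=s[(s[:,2]>30)&(s[:,2]<108)];print(c,'post',len(q),np.median(q,0))
    k=cloud(c,d,silhouettes(c,'beaker')[0]['pixels'])
    q=k[(k[:,2]>4)&(k[:,2]<11)];
    h=cv2.convexHull(q[:,:2].astype(np.float32));print(c,'foot',cv2.minEnclosingCircle(h),len(q))
    q=k[(k[:,2]>30)&(k[:,2]<128)];print(c,'glass',circ(q,24) if len(q)>5 else 0)
    q=k[(k[:,2]>128)];print(c,'rim',len(q),cv2.minEnclosingCircle(q[:,:2].astype(np.float32)) if len(q) else 0)
    cr=im[215:275,320:420] if c=='top' else im[150:290,240:350]
    cv2.imwrite(f'pics/{c}crop.png',cv2.resize(cr[:,:,::-1],None,fx=5 if c=='top' else 4,fy=5 if c=='top' else 4,interpolation=cv2.INTER_CUBIC))
E
```

```text
side handle 130 (array([487.2,  18.7]), 0.7, 143) [487.40535571  13.34361958]
side handle 185 (array([487.1,  18.5]), 0.6, 177) [487.62152343  12.86338012]
side end [487.31721318  15.21434833 257.2429478 ] 41 262.26856282006395
side fork 290 [504.9130105   22.41116442 118.31313195] ((500.8952331542969, 23.558202743530273), (74.42849731445312, 29.631669998168945), 24.70933723449707)
side tray 1252 ((497.97235107421875, 27.119182586669922), (114.94190216064453, 98.78367614746094), 20.904296875) [562.37108194  89.63827074  18.94191015]
side post 132 [527.45448136  32.57478304  57.99135063]
side foot ((513.0150146484375, 191.14627075195312), 41.39369201660156) 150
side glass (array([508. , 195.2]), 1.8, 758)
side rim 85 ((507.4179382324219, 193.7427215576172), 25.57233238220215)
top handle 130 (array([485.2,  16.8]), 0.3, 36) [485.98722878  22.46591078]
top handle 185 (array([485.3,  17. ]), 0.2, 44) [485.43701981  22.82317509]
top end [485.25584116  18.35975345 257.60773132] 46 261.44860228759694Traceback (most recent call last):
  File "<stdin>", line 13, in <module>
IndexError: list index out of range
```

```bash
cat >> h.py <<'E'
from scipy.spatial.transform import Rotation as Ro
def to(x,y,z,yaw=None):
    s=ctrl.read_state();R=Ro.from_euler('xyz',s['tool_rot']);p=np.array(s['eef_pos'])
    d=R.inv().apply(np.array([x,y,z])-p)
    yaw=s['tool_rot'][2] if yaw is None else yaw
    rv=(R.inv()*Ro.from_euler('xyz',[np.pi,0,yaw])).as_rotvec()
    print('xyz',np.round(d,1),'ang',np.round(rv,3))
def st():
    s=ctrl.read_state();print(round(s['clock'],2),np.round(s['eef_pos'],1),np.round(s['tool_rot'],3),'F',np.round(s['force'],1),'w',round(s['width'],1),s['gripper_force'],'q',np.round(s['qpos'],3))
E
python3 - <<'E'
from h import *
st()
for c in('side','top'):
    d=np.load(f'pics/{c}0.npy');p=cloud(c,d,d>0)
    q=p[(p[:,2]>450)&(p[:,2]<640)&(p[:,0]<560)&(p[:,1]>-150)&(p[:,1]<1000)&(p[:,0]>100)]
    for y in range(-100,1000,100):
        k=q[(q[:,1]>=y)&(q[:,1]<y+100)]
        if len(k)>5: print(c,y,len(k),np.round(np.percentile(k,[2,98],axis=0)).tolist())
to(150,520,660)
E
```

```text
1.35 [212.3 614.3 225.9] [-3.142 -0.     2.809] F [-0.4  0.4 -0. ] w 85.4 0.0 q [-1.304  0.628  0.038  1.517 -0.027  0.996 -0.02 ]
side -100 4634 [[255.0, -78.0, 454.0], [317.0, -22.0, 563.0]]
side 0 1528 [[302.0, 2.0, 500.0], [332.0, 96.0, 551.0]]
side 100 402 [[331.0, 100.0, 502.0], [355.0, 186.0, 532.0]]
top -100 23 [[308.0, -76.0, 450.0], [310.0, -29.0, 454.0]]
top 0 10 [[330.0, 93.0, 500.0], [332.0, 100.0, 504.0]]
top 100 1215 [[334.0, 109.0, 502.0], [356.0, 199.0, 555.0]]
top 200 3497 [[354.0, 203.0, 506.0], [380.0, 298.0, 559.0]]
top 300 4041 [[371.0, 302.0, 510.0], [405.0, 398.0, 562.0]]
top 400 7393 [[397.0, 404.0, 479.0], [492.0, 498.0, 563.0]]
top 500 279 [[426.0, 500.0, 480.0], [500.0, 509.0, 488.0]]
xyz [  28.1 -109.5 -434.1] ang [-0. -0.  0.]
```

```bash
python3 -m creep '[{"jaw":1,"xyz":[4,-15,-60],"angular":[0,0,0]},{"jaw":1,"xyz":[8,-30,-120],"angular":[0,0,0]},{"jaw":1,"xyz":[12,-45,-180],"angular":[0,0,0]},{"jaw":1,"xyz":[16,-60,-240],"angular":[0,0,0]},{"jaw":1,"xyz":[20,-75,-300],"angular":[0,0,0]},{"jaw":1,"xyz":[24,-90,-360],"angular":[0,0,0]},{"jaw":1,"xyz":[28,-110,-434],"angular":[0,0,0]},{"jaw":1,"xyz":[28,-110,-434],"angular":[0,0,0]},{"jaw":1,"xyz":[28,-110,-434],"angular":[0,0,0]}]'
python3 - <<'E'
from h import *
st()
to(435,270,660,2.2); to(487,18,660,1.62)
E
```

```text
clock: 2.48
eef_pos: [149.9, 519.5, 661.0]
tool_rot: [3.139, 0.0, 2.808]
force: [-0.2, -0.1, -0.4]
width: 85.6
gripper_force: 0.0
2.48 [149.9 519.5 661. ] [3.139 0.    2.808] F [-0.2 -0.1 -0.4] w 85.6 0.0 q [-1.435  0.348  0.181  0.814 -0.066  1.982 -0.054]
xyz [-351.  -142.5    0.8] ang [ 0.003 -0.     0.608]
xyz [-4.826e+02 -3.636e+02  3.000e-01] ang [ 2.000e-03 -1.000e-03  1.188e+00]
```

```bash
python3 - <<'E'
from h import *
for a in(1.17,1.05,.93,.81,.69,.57,.45,.33,.21,.09): to(505*np.cos(a),505*np.sin(a),635,2.808-(1.29-a)*.95)
to(487,18,635,1.62)
E
```

```text
xyz [-62.3 -36.1  25.9] ang [0.003 0.    0.114]
xyz [-122.4  -43.8   25.9] ang [0.003 0.    0.228]
xyz [-181.1  -58.7   25.9] ang [ 0.003 -0.     0.342]
xyz [-237.6  -80.4   25.9] ang [ 0.003 -0.     0.456]
xyz [-291.1 -108.8   25.8] ang [ 0.003 -0.     0.57 ]
xyz [-340.9 -143.4   25.8] ang [ 0.003 -0.     0.684]
xyz [-386.1 -183.7   25.7] ang [ 0.003 -0.001  0.798]
xyz [-426.2 -229.1   25.6] ang [ 0.003 -0.001  0.912]
xyz [-460.5 -278.9   25.5] ang [ 2.000e-03 -1.000e-03  1.026e+00]
xyz [-488.7 -332.5   25.4] ang [ 2.00e-03 -1.00e-03  1.14e+00]
xyz [-482.6 -363.7   25.3] ang [ 2.000e-03 -1.000e-03  1.188e+00]
```

```bash
python3 -m creep '[{"jaw":1,"xyz":[-58,-36,26],"angular":[0,0,0.11]},{"jaw":1,"xyz":[-115,-44,26],"angular":[0,0,0.23]},{"jaw":1,"xyz":[-174,-58,26],"angular":[0,0,0.34]},{"jaw":1,"xyz":[-230,-80,26],"angular":[0,0,0.46]},{"jaw":1,"xyz":[-288,-109,26],"angular":[0,0,0.57]},{"jaw":1,"xyz":[-341,-143,26],"angular":[0,0,0.68]},{"jaw":1,"xyz":[-386,-184,26],"angular":[0,0,0.8]},{"jaw":1,"xyz":[-386,-184,26],"angular":[0,0,0.8]}]'
python3 - <<'E'
from h import *
st()
for a in(.33,.21,.09): to(500*np.cos(a),500*np.sin(a),635,2.808-(1.29-a)*.95)
to(487,18,635,1.62);to(487,18,400,1.62)
im,d=viewer.get_image('side');cv2.imwrite('pics/side1.png',im[:,:,::-1])
E
```

```text
clock: 3.48
eef_pos: [456.0, 214.0, 632.8]
tool_rot: [-3.138, 0.002, 1.997]
force: [-0.2, 0.7, 1.0]
width: 85.8
gripper_force: 0.0
3.48 [456.  214.  632.8] [-3.138e+00  2.000e-03  1.997e+00] F [-0.2  0.7  1. ] w 85.8 0.0 q [-0.818  0.269  0.508  1.038 -0.132  1.868  0.063]
xyz [-54.4  -6.   -2.1] ang [-0.004  0.003  0.101]
xyz [-113.6  -15.4   -1.9] ang [-0.003  0.003  0.215]
xyz [-171.3  -31.7   -1.7] ang [-0.003  0.003  0.329]
xyz [-191.3  -52.9   -1.6] ang [-0.003  0.003  0.377]
xyz [-190.7  -52.   233.4] ang [-0.003  0.003  0.377]
```

View pics/side1.png

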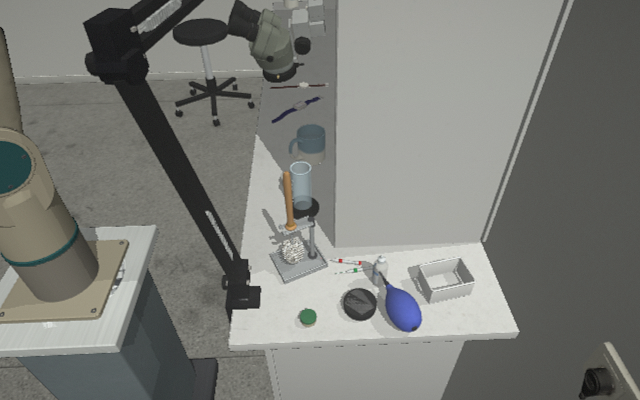

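The arm is high, out of view except for its base, and nothing has moved (brush at (289,200)). My kinematic fit puts the forearm well above the lamp, so I continue to the brush.

```bash
python3 -m creep '[{"jaw":1,"xyz":[-54,-6,-2],"angular":[0,0,0.1]},{"jaw":1,"xyz":[-114,-16,-2],"angular":[0,0,0.21]},{"jaw":1,"xyz":[-171,-40,-2],"angular":[0,0,0.33]},{"jaw":1,"xyz":[-191,-53,40],"angular":[0,0,0.38]},{"jaw":1,"xyz":[-191,-52,100],"angular":[0,0,0.38]},{"jaw":1,"xyz":[-191,-52,160],"angular":[0,0,0.38]},{"jaw":1,"xyz":[-191,-52,215],"angular":[0,0,0.38]},{"jaw":1,"xyz":[-191,-52,265],"angular":[0,0,0.38]},{"jaw":1,"xyz":[-191,-52,300],"angular":[0,0,0.38]},{"jaw":1,"xyz":[-191,-52,300],"angular":[0,0,0.38]}]'
python3 - <<'E'
from h import *
st()
to(486.3,17.8,230,1.62)
im,d=viewer.get_image('side');cv2.imwrite('pics/side2.png',im[:,:,::-1])
E
```

```text
clock: 4.78
eef_pos: [485.8, 26.5, 331.1]
tool_rot: [-3.134, -0.0, 1.632]
force: [1.0, 0.1, 0.4]
width: 85.2
gripper_force: 0.0
4.78 [485.8  26.5 331.1] [-3.134 -0.     1.632] F [1.  0.1 0.4] w 85.2 0.0 q [-0.559  0.322  0.606  1.812 -0.205  1.079  0.184]
xyz [ -8.7   0.8 101.1] ang [-0.008 -0.     0.012]
```

View pics/side2.png

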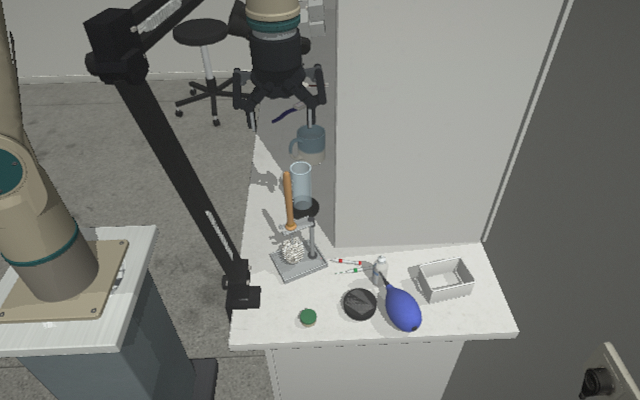

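The open gripper hangs above the brush, its fingers at columns 240 and 318 around the handle at 289. Next I centre and descend.

```bash
python3 -m creep '[{"jaw":1,"xyz":[-8,1,15],"angular":[0.003,0,0.01]},{"jaw":1,"xyz":[-8,1,30],"angular":[0,0,0.01]},{"jaw":1,"xyz":[-8,1,30],"angular":[0,0,0.01]}]'
python3 - <<'E'
from h import *
st()
to(486.3,17.8,227,1.62)
E
```

```text
clock: 5.2
eef_pos: [489.8, 16.3, 303.6]
tool_rot: [-3.141, 0.0, 1.618]
force: [0.6, 0.4, 0.4]
width: 85.5
gripper_force: 0.0
5.2 [489.8  16.3 303.6] [-3.141  0.     1.618] F [0.6 0.4 0.4] w 85.5 0.0 q [-0.528  0.354  0.602  1.854 -0.234  1.006  0.219]
xyz [ 1.7 -3.3 76.6] ang [-0.001  0.    -0.002]
```

```bash
python3 -m creep '[{"jaw":1,"xyz":[2,-3,30],"angular":[0,0,0]},{"jaw":1,"xyz":[2,-3,60],"angular":[0,0,0]},{"jaw":1,"xyz":[2,-3,77],"angular":[0,0,0]},{"jaw":1,"xyz":[2,-3,77],"angular":[0,0,0]},{"jaw":1,"xyz":[2,-3,77],"angular":[0,0,0]}]'
python3 - <<'E'
from h import *
st();to(486.3,17.8,227,1.62)
im,d=viewer.get_image('side');cv2.imwrite('pics/side3.png',cv2.resize(im[20:300,220:400,::-1],None,fx=2,fy=2))
E
```

```text
clock: 5.82
eef_pos: [487.9, 18.3, 228.0]
tool_rot: [3.139, -0.0, 1.619]
force: [0.1, -1.0, 0.3]
width: 85.3
gripper_force: 0.0
5.83 [487.9  18.3 228. ] [ 3.139 -0.     1.619] F [ 0.1 -1.   0.3] w 85.3 0.0 q [-0.484  0.443  0.552  1.967 -0.314  0.814  0.291]
xyz [-0.4 -1.7  1. ] ang [ 0.002 -0.    -0.001]
```

View pics/side3.png

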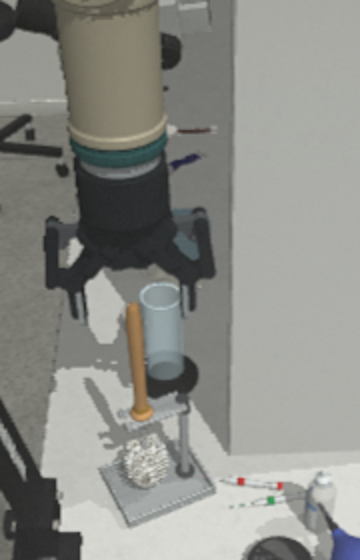

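```bash
python3 - <<'E'
from h import *
for c in('side','top'):
    m=viewer.camera_model(c);Ti=np.linalg.inv(m['T'])
    for P in((487,18,260),(487,18,118),(444,18,222),(530,18,222)):
        q=Ti@np.array([*P,1]);print(c,P,np.round([m['fx']*q[0]/q[2]+m['cx'],m['fy']*q[1]/q[2]+m['cy']],1))
    im,d=viewer.get_image(c);p=cloud(c,d,d>0)
    for lo in range(200,300,10):
        q=p[(p[:,2]>lo)&(p[:,2]<lo+10)&(abs(p[:,0]-487)<75)&(abs(p[:,1]-18)<60)]
        for s,k in(('L',q[q[:,0]<475]),('M',q[abs(q[:,0]-487)<12]),('R',q[q[:,0]>499])):
            if len(k)>3: print(c,lo,s,len(k),np.round(np.percentile(k[:,:2],[5,50,95],axis=0)).tolist())
E
```

```text
side (487, 18, 260) [286.1 172.3]
side (487, 18, 118) [290.9 226.8]
side (444, 18, 222) [264.5 189.1]
side (530, 18, 222) [310.5 187.4]
side 200 M 33 [[481.0, 11.0], [487.0, 12.0], [494.0, 18.0]]
side 210 M 31 [[480.0, 10.0], [487.0, 12.0], [493.0, 16.0]]
side 220 M 32 [[481.0, 11.0], [488.0, 12.0], [494.0, 15.0]]
side 230 M 36 [[480.0, 10.0], [487.0, 12.0], [494.0, 18.0]]
side 240 L 4 [[440.0, 6.0], [442.0, 7.0], [444.0, 8.0]]
side 240 M 38 [[480.0, 10.0], [487.0, 13.0], [493.0, 17.0]]
side 250 L 25 [[434.0, 4.0], [441.0, 6.0], [446.0, 9.0]]
side 250 M 41 [[481.0, 11.0], [487.0, 14.0], [492.0, 19.0]]
side 250 R 28 [[531.0, 9.0], [537.0, 10.0], [543.0, 23.0]]
side 260 L 38 [[434.0, 5.0], [441.0, 9.0], [446.0, 21.0]]
side 260 M 8 [[486.0, 14.0], [489.0, 18.0], [490.0, 21.0]]
side 260 R 35 [[531.0, 8.0], [537.0, 11.0], [543.0, 24.0]]
side 270 L 42 [[433.0, 5.0], [442.0, 8.0], [446.0, 20.0]]
side 270 R 34 [[531.0, 8.0], [538.0, 11.0], [543.0, 19.0]]
side 280 L 30 [[430.0, 3.0], [439.0, 7.0], [445.0, 10.0]]
side 280 R 27 [[531.0, 9.0], [538.0, 10.0], [546.0, 17.0]]
side 290 L 105 [[419.0, 2.0], [435.0, 6.0], [447.0, 23.0]]
side 290 R 105 [[531.0, 8.0], [542.0, 10.0], [559.0, 29.0]]
top (487, 18, 260) [393.7 247.9]
top (487, 18, 118) [379.3 247.1]
top (444, 18, 222) [390.1 272.1]
top (530, 18, 222) [388.5 223.5]
top 250 L 5 [[440.0, 23.0], [443.0, 26.0], [443.0, 26.0]]
top 250 R 6 [[530.0, 27.0], [534.0, 31.0], [540.0, 31.0]]
top 260 L 5 [[437.0, 26.0], [439.0, 26.0], [442.0, 27.0]]
top 260 R 4 [[529.0, 31.0], [531.0, 31.0], [534.0, 31.0]]
top 270 L 7 [[437.0, 26.0], [440.0, 26.0], [443.0, 27.0]]
top 270 R 4 [[529.0, 30.0], [531.0, 31.0], [533.0, 31.0]]
top 280 R 6 [[530.0, 14.0], [531.0, 29.0], [541.0, 33.0]]
top 290 L 82 [[418.0, 12.0], [434.0, 20.0], [440.0, 28.0]]
top 290 R 74 [[531.0, 17.0], [537.0, 25.0], [554.0, 33.0]]
```

The picture and depth show the fingertips at z≈247, about 25 mm above what the TCP reading implies. I'll go 18 mm lower for a full grip, then close.

```bash
python3 -m creep '[{"jaw":1,"xyz":[0,-1,18],"angular":[0,0,0]},{"jaw":1,"xyz":[0,-1,18],"angular":[0,0,0]},{"jaw":-1,"xyz":[0,-1,18],"angular":[0,0,0]},{"jaw":-1,"xyz":[0,-1,18],"angular":[0,0,0]},{"jaw":-1,"xyz":[0,-1,18],"angular":[0,0,0]},{"jaw":-1,"xyz":[0,-1,18],"angular":[0,0,0]},{"jaw":-1,"xyz":[0,-1,18],"angular":[0,0,0]},{"jaw":-1,"xyz":[0,-1,18],"angular":[0,0,0]},{"jaw":-1,"xyz":[0,-1,18],"angular":[0,0,0]},{"jaw":-1,"xyz":[0,-1,18],"angular":[0,0,0]}]'
python3 - <<'E'
from h import *
st()
for c in('side','top'):
    im,d=viewer.get_image(c);p=cloud(c,d,d>0)
    if c=='side':cv2.imwrite('pics/side4.png',cv2.resize(im[60:290,220:380,::-1],None,fx=2.5,fy=2.5))
    for lo in range(125,290,15):
        q=p[(p[:,2]>lo)&(p[:,2]<lo+15)&(abs(p[:,0]-487)<75)&(abs(p[:,1]-18)<40)]
        if len(q)>3: print(c,lo,len(q),np.round(np.percentile(q[:,:2],[5,50,95],axis=0)).tolist())
E
```

```text
clock: 7.22
eef_pos: [486.4, 18.4, 209.2]
tool_rot: [3.141, -0.0, 1.619]
force: [0.3, -0.1, 4.5]
width: 13.2
gripper_force: 58.4
7.22 [486.4  18.4 209.2] [ 3.141 -0.     1.619] F [ 0.3 -0.1  4.5] w 13.2 58.39272201061249 q [-0.469  0.467  0.535  1.992 -0.337  0.768  0.312]
side 125 45 [[480.0, 9.0], [488.0, 14.0], [494.0, 18.0]]
side 140 39 [[481.0, 11.0], [487.0, 13.0], [493.0, 17.0]]
side 155 35 [[482.0, 11.0], [488.0, 12.0], [493.0, 17.0]]
side 170 37 [[481.0, 11.0], [487.0, 12.0], [493.0, 16.0]]
side 185 47 [[481.0, 10.0], [488.0, 13.0], [494.0, 16.0]]
side 200 43 [[481.0, 11.0], [487.0, 12.0], [493.0, 15.0]]
side 215 103 [[470.0, 7.0], [487.0, 11.0], [505.0, 14.0]]
side 230 146 [[469.0, 7.0], [487.0, 11.0], [505.0, 14.0]]
side 245 154 [[467.0, 6.0], [487.0, 12.0], [508.0, 19.0]]
side 260 322 [[451.0, 5.0], [484.0, 9.0], [523.0, 27.0]]
side 275 256 [[441.0, 1.0], [483.0, 7.0], [534.0, 28.0]]
top 125 18 [[480.0, 20.0], [487.0, 23.0], [492.0, 25.0]]
top 140 7 [[480.0, 19.0], [486.0, 23.0], [491.0, 24.0]]
top 155 4 [[484.0, 22.0], [487.0, 23.0], [489.0, 24.0]]
top 260 35 [[444.0, 23.0], [515.0, 29.0], [523.0, 33.0]]
top 275 73 [[436.0, 23.0], [518.0, 28.0], [531.0, 32.0]]
```

View pics/side4.png

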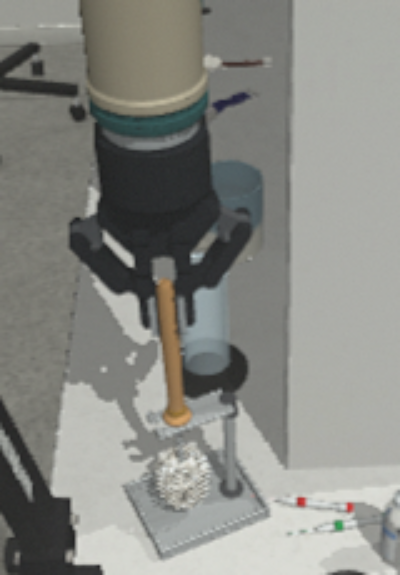

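Gripped: the pads close on the handle top (crop (165,300)) and the brush is still upright in the fork. Next I lift 10 mm and carry it along the stand's -x.

```bash
python3 -m creep '[{"jaw":-1,"xyz":[0,0,-5],"angular":[0,0,0]},{"jaw":-1,"xyz":[0,0,-10.5],"angular":[0,0,0]},{"jaw":-1,"xyz":[0,0,-10.5],"angular":[0,0,0]},{"jaw":-1,"xyz":[-4,-10,-10.5],"angular":[0,0,0]},{"jaw":-1,"xyz":[-8,-20,-10.5],"angular":[0,0,0]},{"jaw":-1,"xyz":[-12,-30,-10.5],"angular":[0,0,0]},{"jaw":-1,"xyz":[-16,-40,-10.5],"angular":[0,0,0]},{"jaw":-1,"xyz":[-20,-50,-10.5],"angular":[0,0,0]},{"jaw":-1,"xyz":[-23.5,-58,-10.5],"angular":[0,0,0]},{"jaw":-1,"xyz":[-23.5,-58,-10.5],"angular":[0,0,0]}]'
python3 - <<'E'
from h import *
st()
for c in('side',):
    im,d=viewer.get_image(c);p=cloud(c,d,d>0)
    cv2.imwrite('pics/side5.png',cv2.resize(im[60:290,200:380,::-1],None,fx=2.5,fy=2.5))
    for lo in range(30,220,15):
        q=p[(p[:,2]>lo)&(p[:,2]<lo+15)&(abs(p[:,0]-433)<32)&(abs(p[:,1]+7)<32)]
        if len(q)>3: print(c,lo,len(q),np.round(np.percentile(q[:,:2],[5,50,95],axis=0)).tolist())
E
```

```text
clock: 8.57
eef_pos: [428.5, -8.1, 219.5]
tool_rot: [-3.141, -0.0, 1.618]
force: [-0.0, -0.4, -1.2]
width: 13.0
gripper_force: 58.4
8.57 [428.5  -8.1 219.5] [-3.141 -0.     1.618] F [-0.  -0.4 -1.2] w 13.0 58.42321157455444 q [-0.466  0.372  0.564  2.119 -0.297  0.727  0.339]
side 30 52 [[412.0, -28.0], [431.0, -22.0], [447.0, -6.0]]
side 45 105 [[410.0, -31.0], [434.0, -23.0], [451.0, -5.0]]
side 60 220 [[411.0, -28.0], [431.0, -15.0], [448.0, 4.0]]
side 75 74 [[415.0, -23.0], [429.0, -11.0], [443.0, 3.0]]
side 90 14 [[428.0, -12.0], [430.0, -10.0], [432.0, -9.0]]
side 105 16 [[428.0, -12.0], [430.0, -9.0], [465.0, 21.0]]
side 120 46 [[420.0, -20.0], [428.0, -15.0], [439.0, -6.0]]
side 135 55 [[423.0, -17.0], [432.0, -14.0], [437.0, -9.0]]
side 150 34 [[424.0, -16.0], [430.0, -13.0], [435.0, -11.0]]
side 165 40 [[424.0, -15.0], [430.0, -13.0], [435.0, -10.0]]
side 180 44 [[423.0, -16.0], [430.0, -14.0], [435.0, -9.0]]
side 195 46 [[423.0, -16.0], [430.0, -14.0], [436.0, -9.0]]
side 210 45 [[423.0, -16.0], [430.0, -14.0], [435.0, -11.0]]
```

View pics/side5.png

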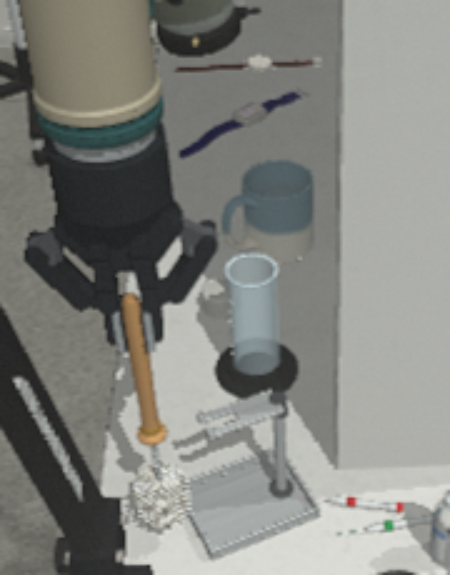

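Brush is out of the fork, hanging straight at (429,-8), its head clear of the tray. Next I raise it and carry it over the beaker.

```bash
python3 -m creep '[{"jaw":-1,"xyz":[0,0,-40],"angular":[0,0,0]},{"jaw":-1,"xyz":[0,0,-85],"angular":[0,0,0]},{"jaw":-1,"xyz":[0,0,-126],"angular":[0,0,0]},{"jaw":-1,"xyz":[20,9,-126],"angular":[0,0,0]},{"jaw":-1,"xyz":[60,27,-126],"angular":[0,0,0]},{"jaw":-1,"xyz":[100,45,-126],"angular":[0,0,0]},{"jaw":-1,"xyz":[140,62,-126],"angular":[0,0,0]},{"jaw":-1,"xyz":[180,80,-126],"angular":[0,0,0]},{"jaw":-1,"xyz":[198.6,88.4,-126],"angular":[0,0,0]},{"jaw":-1,"xyz":[198.6,88.4,-126],"angular":[0,0,0]},{"jaw":-1,"xyz":[198.6,88.4,-126],"angular":[0,0,0]}]'
python3 - <<'E'
from h import *
st();to(507.3,194.6,345,1.618)
for c in('side','top'):
    im,d=viewer.get_image(c);p=cloud(c,d,d>0)
    if c=='side':cv2.imwrite('pics/side6.png',cv2.resize(im[40:270,220:380,::-1],None,fx=2.5,fy=2.5))
    for lo in (5,120,150,165,180,195,210,225,240,260,280,300):
        q=p[(p[:,2]>lo)&(p[:,2]<lo+12)&(abs(p[:,0]-507)<42)&(abs(p[:,1]-194)<42)]
        if len(q)>3: print(c,lo,len(q),np.round(np.percentile(q[:,:2],[3,50,97],axis=0)).tolist())
E
```

```text
clock: 10.0
eef_pos: [507.7, 192.6, 345.5]
tool_rot: [-3.141, 0.001, 1.616]
force: [0.1, -0.2, -1.2]
width: 13.2
gripper_force: 58.6
10.0 [507.7 192.6 345.5] [-3.141e+00  1.000e-03  1.616e+00] F [ 0.1 -0.2 -1.2] w 13.2 58.6240017414093 q [-0.796  0.397  0.561  1.655 -0.226  1.156 -0.133]
xyz [ 2.  -0.3  0.5] ang [-0.     0.001 -0.002]
side 5 274 [[471.0, 157.0], [506.0, 173.0], [546.0, 214.0]]
side 120 165 [[486.0, 171.0], [509.0, 198.0], [530.0, 217.0]]
side 150 14 [[496.0, 173.0], [512.0, 181.0], [523.0, 188.0]]
side 165 76 [[489.0, 169.0], [511.0, 178.0], [529.0, 189.0]]
side 180 111 [[487.0, 168.0], [507.0, 179.0], [529.0, 191.0]]
side 195 142 [[490.0, 175.0], [508.0, 188.0], [527.0, 206.0]]
side 210 11 [[506.0, 188.0], [509.0, 191.0], [511.0, 192.0]]
side 225 8 [[507.0, 189.0], [508.0, 190.0], [510.0, 191.0]]
side 240 9 [[506.0, 190.0], [508.0, 191.0], [510.0, 193.0]]
side 260 45 [[500.0, 181.0], [509.0, 186.0], [515.0, 192.0]]
side 280 33 [[502.0, 184.0], [510.0, 187.0], [514.0, 191.0]]
side 300 33 [[503.0, 184.0], [509.0, 187.0], [515.0, 192.0]]
```

View pics/side6.png

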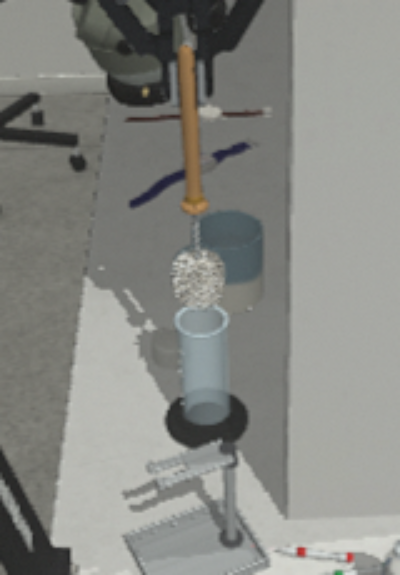

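The head is over the beaker mouth, at crop (198,280) above the rim at (202,320), with a 1–2 mm offset to trim. Starting the first stroke down.

```bash
python3 -m creep '[{"jaw":-1,"xyz":[1.8,-0.6,10],"angular":[0,0,0]},{"jaw":-1,"xyz":[1.8,-0.6,24],"angular":[0,0,0]},{"jaw":-1,"xyz":[1.8,-0.6,40],"angular":[0,0,0]},{"jaw":-1,"xyz":[1.8,-0.6,56],"angular":[0,0,0]},{"jaw":-1,"xyz":[1.8,-0.6,72],"angular":[0,0,0]},{"jaw":-1,"xyz":[1.8,-0.6,88],"angular":[0,0,0]},{"jaw":-1,"xyz":[1.8,-0.6,88],"angular":[0,0,0]}]'
python3 - <<'E'
from h import *
st();to(507.3,194.6,204,1.618)
im,d=viewer.get_image('side');p=cloud('side',d,silhouettes('side','beaker')[0]['pixels'])
q=p[(p[:,2]>128)&(p[:,2]<138)];print(np.percentile(q,[3,50,97],axis=0).round())
E
```

```text
clock: 10.98
eef_pos: [506.3, 196.3, 255.8]
tool_rot: [-3.139, 0.001, 1.619]
force: [0.2, 0.0, -1.1]
width: 13.3
gripper_force: 58.6
10.97 [506.3 196.3 255.8] [-3.139e+00  1.000e-03  1.619e+00] F [ 0.2  0.  -1.1] w 13.3 58.55543553829193 q [-0.769  0.485  0.52   1.788 -0.288  0.949 -0.08 ]
xyz [-1.7  1.1 51.8] ang [-0.003  0.001  0.001]
[[486. 171. 128.]
 [510. 198. 131.]
 [532. 218. 133.]]
```

```bash
python3 -m creep '[{"jaw":-1,"xyz":[-1,1,18],"angular":[0,0,0]},{"jaw":-1,"xyz":[-1,1,36],"angular":[0,0,0]},{"jaw":-1,"xyz":[-1,1,52],"angular":[0,0,0]},{"jaw":-1,"xyz":[-1,1,52],"angular":[0,0,0]},{"jaw":-1,"xyz":[-1,1,52],"angular":[0,0,0]}]'
python3 - <<'E'
from h import *
st()
im,d=viewer.get_image('side');p=cloud('side',d,d>0);cv2.imwrite('pics/side7.png',cv2.resize(im[40:270,220:380,::-1],None,fx=2.5,fy=2.5))
p=p[(abs(p[:,0]-507)<16)&(abs(p[:,1]-194)<16)]
q=p[(p[:,2]>150)&(p[:,2]<200)];print(len(q),np.percentile(q,[5,50,95],axis=0).round())
E
```

```text
clock: 11.7
eef_pos: [508.3, 195.6, 205.7]
tool_rot: [3.142, -0.0, 1.619]
force: [0.0, 0.6, -2.2]
width: 13.0
gripper_force: 58.5
11.7 [508.3 195.6 205.7] [ 3.142 -0.     1.619] F [ 0.   0.6 -2.2] w 13.0 58.539281487464905 q [-0.739  0.545  0.486  1.846 -0.334  0.832 -0.037]
108 [[503. 187. 152.]
 [509. 189. 175.]
 [515. 194. 196.]]
```

View pics/side7.png

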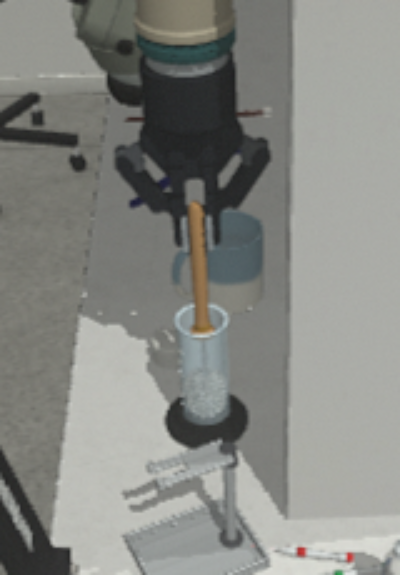

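The head (205,395) is at the beaker's floor, the collar inside the rim and the beaker in place. I'll press 3 mm more for margin, then do the strokes.

```bash
python3 -m creep '[{"jaw":-1,"xyz":[0,0,3],"angular":[0,0,0]},{"jaw":-1,"xyz":[0,0,3],"angular":[0,0,0]},{"jaw":-1,"xyz":[0,0,-20],"angular":[0,0,0]},{"jaw":-1,"xyz":[0,0,-41],"angular":[0,0,0]},{"jaw":-1,"xyz":[0,0,-62],"angular":[0,0,0]},{"jaw":-1,"xyz":[0,0,-83],"angular":[0,0,0]},{"jaw":-1,"xyz":[0,0,-83],"angular":[0,0,0]},{"jaw":-1,"xyz":[0,0,-83],"angular":[0,0,0]}]'; python3 -c "
from h import *
st()"
python3 -m creep '[{"jaw":-1,"xyz":[0,0,21],"angular":[0,0,0]},{"jaw":-1,"xyz":[0,0,43],"angular":[0,0,0]},{"jaw":-1,"xyz":[0,0,64],"angular":[0,0,0]},{"jaw":-1,"xyz":[0,0,86],"angular":[0,0,0]},{"jaw":-1,"xyz":[0,0,86],"angular":[0,0,0]},{"jaw":-1,"xyz":[0,0,86],"angular":[0,0,0]}]'
python3 - <<'E'
from h import *
st()
im,d=viewer.get_image('side');p=cloud('side',d,d>0)
q=p[(abs(p[:,0]-507)<50)&(abs(p[:,1]-194)<50)&(p[:,2]>5)&(p[:,2]<12)];print(np.percentile(q,[3,50,97],axis=0).round())
p=p[(abs(p[:,0]-507)<16)&(abs(p[:,1]-194)<16)]
for a,b in((150,170),(180,200)):
    q=p[(p[:,2]>a)&(p[:,2]<b)];print(len(q),np.percentile(q,[5,50,95],axis=0).round())
E
```

```text
clock: 12.75
eef_pos: [508.1, 195.6, 287.9]
tool_rot: [-3.142, -0.0, 1.619]
force: [0.2, 1.0, 0.1]
width: 13.0
gripper_force: 58.8
12.75 [508.1 195.6 287.9] [-3.142 -0.     1.619] F [0.2 1.  0.1] w 13.0 58.77949655056 q [-0.781  0.451  0.538  1.742 -0.265  1.021 -0.099]
clock: 13.5
eef_pos: [508.1, 195.4, 202.3]
tool_rot: [-3.141, 0.0, 1.619]
force: [0.8, 0.4, -1.5]
width: 13.5
gripper_force: 58.6
13.5 [508.1 195.4 202.3] [-3.141  0.     1.619] F [ 0.8  0.4 -1.5] w 13.5 58.58621656894684 q [-0.739  0.55   0.486  1.849 -0.338  0.826 -0.034]
[[470. 156.   5.]
 [509. 174.   8.]
 [547. 214.  11.]]
44 [[504. 187. 152.]
 [509. 189. 160.]
 [515. 195. 169.]]
44 [[503. 187. 182.]
 [509. 189. 191.]
 [514. 192. 200.]]
```

```bash
python3 -m creep '[{"jaw":-1,"xyz":[0,0,-21],"angular":[0,0,0]},{"jaw":-1,"xyz":[0,0,-43],"angular":[0,0,0]},{"jaw":-1,"xyz":[0,0,-64],"angular":[0,0,0]},{"jaw":-1,"xyz":[0,0,-86],"angular":[0,0,0]},{"jaw":-1,"xyz":[0,0,-86],"angular":[0,0,0]},{"jaw":-1,"xyz":[0,0,-86],"angular":[0,0,0]}]'
python3 -m creep '[{"jaw":-1,"xyz":[0,0,21],"angular":[0,0,0]},{"jaw":-1,"xyz":[0,0,43],"angular":[0,0,0]},{"jaw":-1,"xyz":[0,0,64],"angular":[0,0,0]},{"jaw":-1,"xyz":[0,0,86],"angular":[0,0,0]},{"jaw":-1,"xyz":[0,0,86],"angular":[0,0,0]},{"jaw":-1,"xyz":[0,0,86],"angular":[0,0,0]}]'
python3 -m creep '[{"jaw":-1,"xyz":[0,0,-21],"angular":[0,0,0]},{"jaw":-1,"xyz":[0,0,-43],"angular":[0,0,0]},{"jaw":-1,"xyz":[0,0,-64],"angular":[0,0,0]},{"jaw":-1,"xyz":[0,0,-86],"angular":[0,0,0]},{"jaw":-1,"xyz":[0,0,-86],"angular":[0,0,0]},{"jaw":-1,"xyz":[0,0,-86],"angular":[0,0,0]}]'
python3 - <<'E'
from h import *
st();im,d=viewer.get_image('side');p=cloud('side',d,d>0);p=p[(abs(p[:,0]-507)<16)&(abs(p[:,1]-194)<16)]
for lo in range(174,220,3):
    q=p[(p[:,2]>lo)&(p[:,2]<lo+3)]
    if len(q):print(lo,len(q),np.percentile(q,[5,50,95],axis=0).round().tolist())
E
```

```text
clock: 14.3
eef_pos: [508.2, 195.6, 288.3]
tool_rot: [3.141, -0.0, 1.619]
force: [0.2, -0.8, 1.0]
width: 13.3
gripper_force: 58.8
clock: 15.05
eef_pos: [508.1, 195.4, 202.4]
tool_rot: [-3.141, 0.0, 1.619]
force: [-0.3, -0.2, -2.5]
width: 12.7
gripper_force: 58.6
clock: 15.8
eef_pos: [508.2, 195.6, 288.3]
tool_rot: [3.141, -0.0, 1.619]
force: [0.1, 0.7, -0.0]
width: 13.1
gripper_force: 58.8
15.8 [508.2 195.6 288.3] [ 3.141 -0.     1.619] F [ 0.1  0.7 -0. ] w 13.1 58.7985223531723 q [-0.783  0.451  0.542  1.742 -0.267  1.022 -0.097]
174 1 [[507.0, 193.0, 174.0], [507.0, 193.0, 174.0], [507.0, 193.0, 174.0]]
177 4 [[507.0, 192.0, 177.0], [508.0, 194.0, 178.0], [511.0, 196.0, 179.0]]
180 4 [[507.0, 192.0, 181.0], [509.0, 194.0, 181.0], [511.0, 195.0, 182.0]]
183 2 [[507.0, 193.0, 184.0], [508.0, 194.0, 185.0], [509.0, 194.0, 185.0]]
186 4 [[508.0, 192.0, 187.0], [510.0, 193.0, 188.0], [512.0, 196.0, 188.0]]
189 1 [[508.0, 194.0, 190.0], [508.0, 194.0, 190.0], [508.0, 194.0, 190.0]]
195 1 [[501.0, 189.0, 197.0], [501.0, 189.0, 197.0], [501.0, 189.0, 197.0]]
198 12 [[500.0, 184.0, 199.0], [513.0, 187.0, 200.0], [519.0, 192.0, 201.0]]
201 16 [[499.0, 182.0, 201.0], [507.0, 189.0, 202.0], [517.0, 195.0, 204.0]]
204 15 [[503.0, 183.0, 204.0], [508.0, 187.0, 205.0], [517.0, 194.0, 206.0]]
207 8 [[503.0, 187.0, 207.0], [509.0, 189.0, 208.0], [514.0, 192.0, 210.0]]
210 10 [[502.0, 188.0, 210.0], [510.0, 191.0, 211.0], [515.0, 193.0, 212.0]]
213 8 [[503.0, 187.0, 213.0], [508.0, 190.0, 215.0], [512.0, 192.0, 216.0]]
216 11 [[502.0, 188.0, 216.0], [511.0, 191.0, 217.0], [515.0, 196.0, 218.0]]
219 5 [[505.0, 187.0, 219.0], [507.0, 189.0, 220.0], [511.0, 193.0, 222.0]]
```

```bash
python3 -m creep '[{"jaw":-1,"xyz":[0,0,-30],"angular":[0,0,0]},{"jaw":-1,"xyz":[0,0,-58],"angular":[0,0,0]},{"jaw":-1,"xyz":[0,0,-58],"angular":[0,0,0]},{"jaw":-1,"xyz":[-25,-12,-58],"angular":[0,0,0]},{"jaw":-1,"xyz":[-65,-30,-58],"angular":[0,0,0]},{"jaw":-1,"xyz":[-105,-48,-58],"angular":[0,0,0]},{"jaw":-1,"xyz":[-145,-66,-58],"angular":[0,0,0]},{"jaw":-1,"xyz":[-180,-82,-58],"angular":[0,0,0]},{"jaw":-1,"xyz":[-199.7,-89.5,-58],"angular":[0,0,0]},{"jaw":-1,"xyz":[-199.7,-89.5,-58],"angular":[0,0,0]}]'
python3 -m creep '[{"jaw":-1,"xyz":[0,0,30],"angular":[0,0,0]},{"jaw":-1,"xyz":[0,0,60],"angular":[0,0,0]},{"jaw":-1,"xyz":[0,0,90],"angular":[0,0,0]},{"jaw":-1,"xyz":[0,0,110],"angular":[0,0,0]},{"jaw":-1,"xyz":[0,0,110],"angular":[0,0,0]},{"jaw":-1,"xyz":[0,0,110],"angular":[0,0,0]}]'
python3 - <<'E'
from h import *
st();to(428.5,-8.1,219.7,1.619)
im,d=viewer.get_image('side');p=cloud('side',d,d>0);p=p[(abs(p[:,0]-429)<32)&(abs(p[:,1]+8)<30)]
for lo in range(90,230,12):
    q=p[(p[:,2]>lo)&(p[:,2]<lo+12)]
    if len(q):print(lo,len(q),np.percentile(q,[5,50,95],axis=0).round().tolist())
E
```

```text
clock: 17.1
eef_pos: [427.2, -9.4, 345.4]
tool_rot: [-3.14, 0.0, 1.616]
force: [0.0, 0.3, -0.8]
width: 13.1
gripper_force: 58.7
clock: 17.85
eef_pos: [428.9, -7.7, 236.6]
tool_rot: [3.141, 0.0, 1.62]
force: [1.3, 0.4, -0.9]
width: 13.6
gripper_force: 58.7
17.85 [428.9  -7.7 236.6] [3.141 0.    1.62 ] F [ 1.3  0.4 -0.9] w 13.6 58.68572652339935 q [-0.497  0.347  0.598  2.096 -0.278  0.774  0.322]
xyz [-0.4 -0.4 16.9] ang [0.    0.    0.001]
90 154 [[415.0, -22.0, 90.0], [430.0, -9.0, 92.0], [445.0, 6.0, 95.0]]
102 9 [[428.0, -11.0, 103.0], [430.0, -9.0, 107.0], [431.0, -7.0, 113.0]]
114 11 [[427.0, -12.0, 114.0], [430.0, -9.0, 121.0], [432.0, -7.0, 125.0]]
126 11 [[428.0, -12.0, 126.0], [430.0, -10.0, 131.0], [432.0, -8.0, 137.0]]
138 25 [[418.0, -19.0, 146.0], [430.0, -15.0, 149.0], [439.0, -3.0, 150.0]]
150 62 [[422.0, -18.0, 150.0], [431.0, -14.0, 153.0], [439.0, -7.0, 161.0]]
162 33 [[424.0, -15.0, 163.0], [430.0, -13.0, 168.0], [436.0, -10.0, 173.0]]
174 28 [[424.0, -15.0, 175.0], [430.0, -13.0, 179.0], [435.0, -11.0, 185.0]]
186 36 [[424.0, -15.0, 187.0], [431.0, -13.0, 192.0], [436.0, -9.0, 197.0]]
198 37 [[425.0, -15.0, 199.0], [431.0, -13.0, 205.0], [436.0, -9.0, 210.0]]
210 34 [[423.0, -16.0, 212.0], [430.0, -14.0, 217.0], [436.0, -9.0, 221.0]]
222 42 [[424.0, -16.0, 223.0], [430.0, -14.0, 228.0], [436.0, -10.0, 233.0]]
```

```bash
python3 -m creep '[{"jaw":-1,"xyz":[-0.4,-0.4,9],"angular":[0,0,0]},{"jaw":-1,"xyz":[-0.4,-0.4,16.5],"angular":[0,0,0]},{"jaw":-1,"xyz":[-0.4,-0.4,16.5],"angular":[0,0,0]},{"jaw":-1,"xyz":[4,10,16.5],"angular":[0,0,0]},{"jaw":-1,"xyz":[8,20,16.5],"angular":[0,0,0]},{"jaw":-1,"xyz":[12,30,16.5],"angular":[0,0,0]},{"jaw":-1,"xyz":[16,40,16.5],"angular":[0,0,0]},{"jaw":-1,"xyz":[20,50,16.5],"angular":[0,0,0]},{"jaw":-1,"xyz":[23,58,16.5],"angular":[0,0,0]},{"jaw":-1,"xyz":[23,58,16.5],"angular":[0,0,0]},{"jaw":-1,"xyz":[23,58,16.5],"angular":[0,0,0]}]'
python3 - <<'E'
from h import *
st();to(486.4,18.4,209.2,1.619)
im,d=viewer.get_image('side');p=cloud('side',d,d>0);cv2.imwrite('pics/side8.png',cv2.resize(im[90:290,240:360,::-1],None,fx=3,fy=3));p=p[(abs(p[:,0]-486)<20)&(abs(p[:,1]-18)<20)]
for lo in range(120,230,12):
    q=p[(p[:,2]>lo)&(p[:,2]<lo+12)]
    if len(q):print(lo,len(q),np.percentile(q,[5,50,95],axis=0).round().tolist())
E
```

```text
clock: 19.27
eef_pos: [484.8, 17.3, 219.8]
tool_rot: [-3.141, 0.0, 1.618]
force: [-1.0, 0.2, -1.3]
width: 13.1
gripper_force: 58.7
19.27 [484.8  17.3 219.8] [-3.141  0.     1.618] F [-1.   0.2 -1.3] w 13.1 58.68579983711243 q [-0.488  0.454  0.561  1.982 -0.332  0.797  0.311]
xyz [ 1.   1.6 10.6] ang [-0.001  0.    -0.001]
120 25 [[468.0, 1.0, 120.0], [486.0, 8.0, 123.0], [503.0, 22.0, 132.0]]
132 68 [[476.0, 6.0, 133.0], [486.0, 11.0, 136.0], [494.0, 19.0, 143.0]]
144 33 [[479.0, 9.0, 145.0], [486.0, 12.0, 150.0], [491.0, 16.0, 155.0]]
156 26 [[480.0, 10.0, 158.0], [486.0, 11.0, 162.0], [490.0, 14.0, 167.0]]
168 29 [[479.0, 10.0, 168.0], [485.0, 12.0, 174.0], [491.0, 14.0, 179.0]]
180 35 [[480.0, 9.0, 181.0], [486.0, 11.0, 186.0], [492.0, 15.0, 192.0]]
192 34 [[479.0, 9.0, 193.0], [486.0, 12.0, 198.0], [492.0, 18.0, 202.0]]
204 30 [[479.0, 9.0, 204.0], [485.0, 11.0, 210.0], [491.0, 13.0, 215.0]]
216 40 [[478.0, 8.0, 216.0], [485.0, 11.0, 221.0], [491.0, 14.0, 227.0]]
228 93 [[469.0, 6.0, 229.0], [487.0, 9.0, 235.0], [503.0, 12.0, 240.0]]
```

View pics/side8.png

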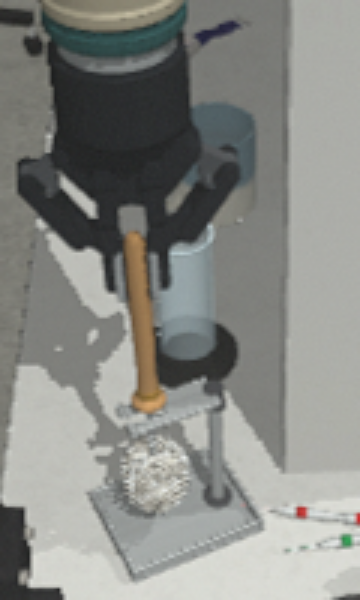

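The collar (148,400) sits above the fork over the slot and the brush is straight. I lower it onto the seat and release.

```bash
python3 -m creep '[{"jaw":-1,"xyz":[1,1.6,5],"angular":[0,0,0]},{"jaw":-1,"xyz":[1,1.6,10],"angular":[0,0,0]},{"jaw":-1,"xyz":[1,1.6,10.6],"angular":[0,0,0]},{"jaw":-1,"xyz":[1,1.6,10.6],"angular":[0,0,0]},{"jaw":-0.5,"xyz":[1,1.6,10.6],"angular":[0,0,0]},{"jaw":0,"xyz":[1,1.6,10.6],"angular":[0,0,0]},{"jaw":0.6,"xyz":[1,1.6,10.6],"angular":[0,0,0]},{"jaw":1,"xyz":[1,1.6,10.6],"angular":[0,0,0]},{"jaw":1,"xyz":[1,1.6,10.6],"angular":[0,0,0]},{"jaw":1,"xyz":[1,1.6,10.6],"angular":[0,0,0]},{"jaw":1,"xyz":[1,1.6,10.6],"angular":[0,0,0]}]'
python3 -m creep '[{"jaw":1,"xyz":[0,0,-20],"angular":[0,0,0]},{"jaw":1,"xyz":[0,0,-50],"angular":[0,0,0]},{"jaw":1,"xyz":[0,0,-90],"angular":[0,0,0]},{"jaw":1,"xyz":[0,0,-130],"angular":[0,0,0]},{"jaw":1,"xyz":[0,0,-170],"angular":[0,0,0]},{"jaw":1,"xyz":[0,0,-170],"angular":[0,0,0]},{"jaw":1,"xyz":[0,0,-170],"angular":[0,0,0]}]'
python3 - <<'E'
from h import *
st()
im,d=viewer.get_image('side');p=cloud('side',d,d>0);cv2.imwrite('pics/side9.png',im[:,:,::-1]);b=p[(abs(p[:,0]-486)<20)&(abs(p[:,1]-18)<20)]
for lo in range(116,265,12):
    q=b[(b[:,2]>lo)&(b[:,2]<lo+12)]
    if len(q):print(lo,len(q),np.percentile(q,[5,50,95],axis=0).round().tolist())
q=p[(abs(p[:,0]-507)<50)&(abs(p[:,1]-194)<50)&(p[:,2]>120)&(p[:,2]<135)];print(np.percentile(q,[3,50,97],axis=0).round())
E
```

```text
clock: 20.7
eef_pos: [486.8, 18.6, 209.3]
tool_rot: [-3.142, -0.0, 1.619]
force: [-0.8, 0.9, 0.1]
width: 85.5
gripper_force: 0.0
clock: 21.58
eef_pos: [486.2, 18.8, 378.6]
tool_rot: [-3.14, -0.0, 1.619]
force: [-0.2, -0.3, -0.7]
width: 85.6
gripper_force: 0.0
21.57 [486.2  18.8 378.6] [-3.14  -0.     1.619] F [-0.2 -0.3 -0.7] w 85.6 0.0 q [-0.587  0.28   0.654  1.733 -0.182  1.19   0.164]
116 158 [[471.0, 1.0, 116.0], [490.0, 12.0, 119.0], [505.0, 32.0, 126.0]]
128 37 [[480.0, 10.0, 130.0], [488.0, 13.0, 133.0], [494.0, 19.0, 140.0]]
140 28 [[481.0, 11.0, 141.0], [487.0, 13.0, 146.0], [493.0, 18.0, 151.0]]
152 30 [[482.0, 11.0, 153.0], [488.0, 13.0, 158.0], [494.0, 17.0, 164.0]]
164 29 [[481.0, 11.0, 164.0], [487.0, 13.0, 170.0], [492.0, 17.0, 175.0]]
176 33 [[482.0, 10.0, 177.0], [487.0, 13.0, 181.0], [493.0, 15.0, 187.0]]
188 34 [[481.0, 11.0, 189.0], [488.0, 13.0, 194.0], [494.0, 16.0, 199.0]]
200 40 [[481.0, 10.0, 201.0], [489.0, 13.0, 207.0], [494.0, 18.0, 211.0]]
212 37 [[480.0, 10.0, 213.0], [487.0, 12.0, 219.0], [493.0, 16.0, 223.0]]
224 39 [[481.0, 10.0, 225.0], [488.0, 12.0, 231.0], [494.0, 16.0, 235.0]]
236 45 [[480.0, 10.0, 237.0], [487.0, 12.0, 241.0], [494.0, 17.0, 247.0]]
248 49 [[481.0, 11.0, 249.0], [488.0, 14.0, 254.0], [494.0, 19.0, 259.0]]
260 9 [[484.0, 13.0, 260.0], [487.0, 18.0, 261.0], [490.0, 18.0, 261.0]]
[[486. 171. 121.]
 [507. 199. 128.]
 [530. 218. 133.]]
```

View pics/side9.png

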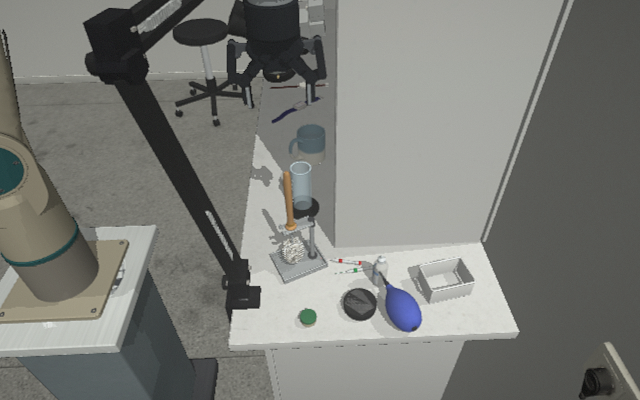

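The brush hangs straight in the fork at (289,200), as it did at the start. The beaker is unmoved at (301,185), the bystanders are in place and the gripper is clear. Handing in.

```bash
python3 -c "
from cell import ctrl
print(ctrl.finish_job())"
```

```text
the job is handed in; nothing more can be done
None
```

I brushed the beaker three times from floor to rim and hung the brush back straight in the fork. The last picture shows the beaker and bystanders where they started, and I handed the job in at about 22 s of the 64 s, without seeing the verdict.

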